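# Move the splash guard to the rail beside the hob

## Robot

A 6-joint arm with a two-finger parallel gripper is mounted at the origin on a cart in front of the work surface, level with it; the furniture and walls round the work are solid. World frame = base frame: x ahead of the robot, y to its left, z up, the work surface at z = 0. Lengths are in m, angles in rad, forces in N, time in s.
With the tool pointing down it reaches from about 0.25 to 0.8 m from the base axis. Payload 8.5 kg.
Tool frame: the origin (TCP) lies on the centre line of the jaws, within the pads' length; the fingertips stand 8 mm ahead of it and the grasp point (between the pads) lies 11 mm behind it; z points along the fingers, y is the line along which they close (so a half turn about z gives the same grasp; the last joint's range is limited). The gripper opens to 85 mm and grips with 20 to 120 N. Pads are 22 mm wide; open, the fingers measure 114 mm over their backs; the gripper's body (76 mm by 85 mm) begins 54 mm behind the grasp point. The pads swing forward as they close: fully open they stand 13 mm farther back than shut.
Start: joints at [-1.107, 0.238, -0.013, 1.319, 0, 1.571], TCP at [0.235, -0.47, 0.239] pointing down, gripper open.
Joint ranges: [-2.66, 2.66], [-1.03, 1.9], [-1.14, 1.46], [-1.82, 2.27], [-1.45, 1.34], [-3.14, 3.14]. Speed limits (rad/s): [2.22, 2.22, 2.79, 3.14, 3.14, 3.14].

## Interface

Orientations are given as a 3x3 rotation matrix whose columns are the frame's x, y, z axes.
In Python, from plant import env gives the robot as it stands.
- The arm moves only by the shell command python3 -m jog 'ROWS' [FORCE]. ROWS is JSON, a list of rows, each a list of 7 numbers: the turn, a rotation vector about the world's x, y, z in units of 30 degrees (1.0 is 30 degrees), then the shift along the world's x, y, z in units of 0.4 m (1.0 is 0.4 m), then the closure, from -1 (fully open) to 1 (shut), so that 0 is half open. A call has 1 to 10 rows; each row is the pose to reach, as a shift and turn from the pose commanded when the call began; what a row does not reach only later rows make up. A row lasts 1/8 s, in which the tool goes at most 62.5 mm and 10.7 degrees, less where a joint would pass 70% of its speed; a pose out of reach is approached as far as the arm can. A call with a number of a shift or a turn outside -1 to 1 is refused whole. A call with a gripper value outside its range is refused whole. The fingers move at their own pace and stop on an object; FORCE is the grip in N (left out, the last holds). Time passes only in rows, so rows that repeat a pose let the fingers close. It gives the time, the measured TCP pose, the force, the opening and the grip force at its end, in the units of the state.
- env.get_state(): the state, without advancing time (a new reading comes with each control period).
- env.read_camera(name): name is "side" or "top"; returns the picture (420x560x3 uint8, red, green, blue); there is no depth.
- env.camera_params(name): a dict with "camera_matrix" (3x3 intrinsics, pixels), "rvec" (rotation vector, rad) and "tvec" (3), from world to camera coordinates, as OpenCV has them. Camera axes: x right, y down, z forward; pixel columns grow to the right and rows downward; lengths in m; the calibration is good to about 2 mm. A picture is of the moment at which its call begins. camera_params takes no time and is no camera call.
- env.sign_off(): hands the job in; it is judged then, once.
Trained networks look in the newest picture that a camera, given by its name, has taken for a name from the list of things; names that differ only in an ending like _2 or _b are one class to them, and where a whole thing is asked for, a point or a joint stands for the part that bears it (a point fixed in the world has none). Each returns a list of dicts, best first, with "p" (0 to 1); they miss things now and then, are a little off and sometimes report something else, mostly with a low value. They report only what shows in the picture. A call takes as long as a camera call.
- env.outline_of(camera, label): "pixels" (420x560 bool, what is visible of it).
- env.place_of(camera, label): "position" ([x, y, z] in m, in the coordinates of the camera as it stood for that picture, good to about 4 mm: a listed point, or the origin of a listed thing).
The state is a dict: "clock": time; "joint_pos": joint angles; "joint_velocities": joint speeds; "joint_torque": joint torques, N m; "ee_pos": TCP position; "eef_rot": TCP orientation; "ft_force": force on the tool from outside, world axes, zero at the start; "torque": the same for the moment, N m; "finger_gap": finger opening in m; "grasp_force": force on a finger pad.
Only numpy, scipy, OpenCV 4.12 (cv2) and the standard library are available. Lean on these libraries where they do the work, as an engineer would, in place of code of your own. Each camera call takes 0.05 s, during which the arm holds its last target. There are 200 camera calls.

## Task

Before the frying starts, move the steel splash guard from the rail on the left, where it is parked, to the empty rail beside the hob. Pull its sprung pin up by the black knob, draw the guard back from under the bridge and lift it off; then set it down in the other rail, slide it gently under that rail's bridge until the sprung pin drops into its hole by itself, and let go. Do not force it against either rail, and leave the things around alone.

Things in the scene. Friction and masses are not known exactly. Their poses are not given: they have to be found in the camera images.
- guard_foot (a point): Point on the underside of the foot of the splash guard (loose, 0.55-0.75 kg): an upright 5 mm steel sheet on a foot from x = -65 to 52 mm, 24 mm wide (y), 10 mm high. The top bar (12 mm thick, x -31 to 51 mm) ends 95 mm above this point. A 20 mm square sleeve, 96 mm high, at x = -48 mm holds the sprung pin. z is up.
- guard_toe (a point): Tip of the guard's toe, 93 mm ahead (+x) of guard_foot, 3 mm above the foot's underside: a tongue 41 mm long, 16 mm wide, 6 mm high out of the foot's +x end. Axes as the guard's.
- guard_knob (a point): Centre of the black knob on top of the sprung pin: a block 14 mm (guard's x) by 34 mm (y) by 30 mm high. It lies at x = -48 mm, y = 0 of the guard, 123 mm above the foot's underside when the pin is down, up to 140 mm when pulled; axes as the guard's.
- guard_bar (a point): Point in the middle of the top bar's thickness and height (12 mm thick, 14 mm high), at x = 25 mm of the guard, 88 mm above the foot's underside: the place to grip the guard across its thickness. Axes as the guard's.
- guard_pin (a joint): Travel of the sprung pin (m): 0 = down, its 10 mm round end standing 10 mm out below the foot; 0.010 = flush with the foot's underside; 0.017 = pulled up to its stop, then the guard is lifted with it. The spring presses it down with 1 N when down, 2.2 N when fully up. It cannot turn in the guard.
- stow_rail_seat (a point): Point of the parking rail's channel floor where guard_foot lies at the start (pin in its hole, toe 23 mm under the bridge). Rail: fixed, aluminium, on the left, 234 mm long; x along the channel to the bridge, z up. The floor is 14 mm above the worktop; the channel is 28 mm wide, its sides 8 mm high, flared above. To lift off, first draw the guard back (-x) 26 to 34 mm with the pin up.
- stow_rail_bridge (a point): Middle of the near edge of the parking rail's bridge, on its underside: 70 mm ahead of stow_rail_seat, 11 mm above the channel floor. The bridge spans the channel from here 47 mm on, and holds the toe down. Axes as the rail's.
- hob_rail_seat (a point): Point of the empty hob rail's channel floor (fixed rail, same shape and axes as the other; bridge 86 mm ahead of this point): rearmost place for guard_foot. It must end 0 to 32 mm ahead (+x; 2 mm play), as the hole decides: set the guard down about 13 mm behind (-x) this point, let the knob go so that the pin rests on the floor, then slide to +x until the pin drops and stops the guard.
- hob_rail_hole (a point): Rearmost place of the pin's hole (14 mm along x, 16 mm across) in the hob rail's floor, 48 mm behind hob_rail_seat. The hole is in a clamped insert of the floor, really 0 to 32 mm ahead of this point: not measured, found by feel. Friction is 2 to 9 N, more if the guard is pressed down (bearing its weight eases it); clearly more means the pin has caught.
- timer: Kitchen timer, red and white, 64 mm wide, 56 mm high; bystander. Origin under its centre.
- tin: Food tin, 75 mm wide, 58 mm high; bystander. Origin under its centre.
- spice_jar: Spice jar with a red cap, 45 mm wide, 106 mm high; bystander. Origin under its centre.

How it is judged:
By the outcome, as a careful person would: the job done as asked, in the order asked, and still so for the second after the job is handed in, with the robot touching nothing.
It also fails if it takes over 61 s, if anything falls off the work surface, if the arm or the gripper's body presses on something with over 40 N, if the wrist force passes 120 N, or if a joint passes its speed limit or range.

## Working session

There is one attempt and no reset: what is moved stays moved. The work goes in short steps, Python scripts to look and compute and a shell command to move; the robot and the scene stay as the last step left them, time stands still between calls to the robot, and variables do not carry over. Pictures are saved under pics/ and viewed, at most 10 in all, crops included, and the job is handed in when it is done.

```bash
mkdir -p pics; ls
cat > h.py <<'E'
from plant import env
import numpy as np, cv2
def w(cam,p):
    c=env.camera_params(cam);R=cv2.Rodrigues(np.array(c["rvec"],float))[0]
    return R.T@(np.array(p)-np.array(c["tvec"]).ravel())
def places(labels,cams=("top","side")):
    for l in labels:
        for c in cams:
            r=env.place_of(c,l)
            print(l,c,[(round(d["p"],2),np.round(w(c,d["position"]),4).tolist()) for d in r[:2]])
def pic(n,out):
    im=env.read_camera(n);cv2.imwrite(out,im[:,:,::-1]);return im
E
python3 - <<'E'
from h import *
a=pic("top","pics/t0.png");b=pic("side","pics/s0.png")
places("guard_foot guard_toe guard_knob guard_bar stow_rail_seat stow_rail_bridge hob_rail_seat hob_rail_hole timer tin spice_jar".split())
s=env.get_state();print(s)
E
```

```text
pics
guard_foot top [(0.64, [0.5414, 0.1628, 0.0166]), (0.52, [0.5291, -0.1251, 0.0193])]
guard_foot side [(0.57, [0.5352, 0.1649, 0.0128]), (0.22, [0.528, -0.1201, 0.0143])]
guard_toe top [(0.59, [0.6303, 0.1823, 0.0188])]
guard_toe side [(0.79, [0.6303, 0.1806, 0.0143])]
guard_knob top [(0.7, [0.4874, 0.1529, 0.1373])]
guard_knob side [(0.59, [0.488, 0.1584, 0.1368])]
guard_bar top [(0.79, [0.566, 0.1729, 0.1068])]
guard_bar side [(0.87, [0.5604, 0.1678, 0.0994])]
stow_rail_seat top [(0.71, [0.5444, 0.166, 0.0159])]
stow_rail_seat side [(0.95, [0.5401, 0.1657, 0.0106])]
stow_rail_bridge top [(0.68, [0.6084, 0.1771, 0.0283])]
stow_rail_bridge side [(0.84, [0.6096, 0.177, 0.0225])]
hob_rail_seat top [(0.85, [0.5304, -0.1251, 0.0176])]
hob_rail_seat side [(0.76, [0.5293, -0.1209, 0.0124])]
hob_rail_hole top [(0.57, [0.4815, -0.1125, 0.0126])]
hob_rail_hole side [(0.72, [0.4816, -0.1107, 0.0114])]
timer top [(0.75, [0.7321, 0.0255, -0.002]), (0.43, [0.6088, 0.1791, 0.0257])]
timer side [(0.56, [0.7296, 0.0227, -0.0003])]
tin top [(0.89, [0.75, 0.1613, 0.0009])]
tin side [(0.77, [0.7523
[... 261 characters left out ...]
e+00]), 'joint_velocities': array([-2.34820774e-04,  1.04254743e-03, -5.17893231e-04,  1.39581098e-03,
       -5.70879460e-04, -5.81036935e-05]), 'joint_torque': array([-2.38625078e-03, -5.38583815e+01,  3.46694827e+01,  3.15806625e-03,
       -1.11951899e-04, -2.11023109e-05]), 'ee_pos': array([ 0.23484053, -0.46948862,  0.2392868 ]), 'eef_rot': array([[ 8.94351824e-01,  4.47364297e-01, -3.19446425e-05],
       [ 4.47364298e-01, -8.94351818e-01,  9.70551768e-05],
       [ 1.48492719e-05, -1.01092367e-04, -9.99999995e-01]]), 'ft_force': array([0.1776816 , 0.65717518, 0.1229514 ]), 'torque': array([ 0.02052513, -0.01081552, -0.00757411]), 'grasp_force': 0.0, 'finger_gap': 0.08543124776759574}
```

View pics/t0.png

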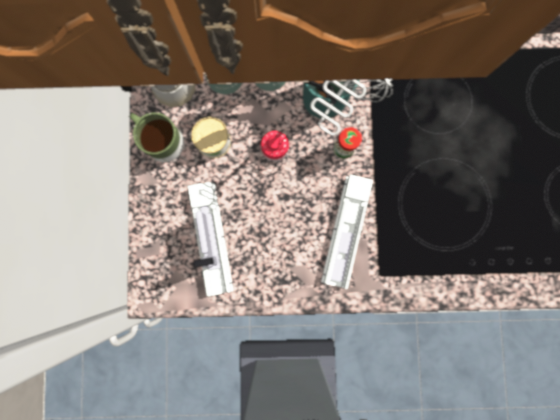

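View pics/s0.png

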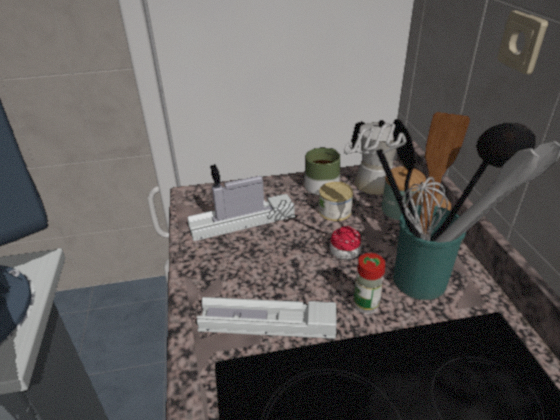

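The top picture shows the guard in the left rail (knob near (203,262), bridge (200,193)). The empty hob rail has its bridge at (358,187) and its insert near (345,240). In the side picture, nothing stands between the two rails and the network positions agree with what I see.

```bash
python3 - <<'E'
from h import *
c=env.camera_params("top");K=np.array(c["camera_matrix"]);R=cv2.Rodrigues(np.array(c["rvec"],float))[0];t=np.array(c["tvec"]).ravel()
C=-R.T@t;print("cam",C)
im=cv2.imread("pics/t0.png").astype(int)
def bp(u,v,z):
    d=R.T@np.linalg.inv(K)@np.array([u,v,1.]);return C+d*(z-C[2])/d[2]
m=((im.min(2)>195)&(im.max(2)-im.min(2)<25)).astype(np.uint8)
m=cv2.morphologyEx(m,cv2.MORPH_OPEN,np.ones((2,2),np.uint8))
for name,(x0,x1,y0,y1) in dict(stow=(183,240,178,298),hob=(320,376,172,292)).items():
    s=np.zeros_like(m);s[y0:y1,x0:x1]=m[y0:y1,x0:x1]
    s=cv2.morphologyEx(s,cv2.MORPH_CLOSE,np.ones((9,9),np.uint8))
    n,l,st,_=cv2.connectedComponentsWithStats(s);k=1+st[1:,4].argmax()
    v,u=np.nonzero(l==k);P=np.array([bp(a,b,0.025)[:2] for a,b in zip(u,v)]).astype(np.float32)
    r=cv2.minAreaRect(P);b=cv2.boxPoints(r);print(name,r,b.round(4).tolist())
E
python3 -m jog '[[0,0,0,0.4,1,0.05,-1],[0,0,0,0.4,1,0.05,-1],[0,0,0,0.4,1,0.05,-1],[0,0,0,0.4,1,0.05,-1],[0,0,0,0.4,1,0.05,-1],[0,0,0,0.4,1,0.05,-1],[0,0,0,0.4,1,0.05,-1],[0,0,0,0.4,1,0.05,-1]]' 60
python3 -c "
from plant import env;print(env.get_state()['joint_pos'])"
```

```text
cam [0.50533718 0.018148   0.97232714]
stow ((0.5390429496765137, 0.14979949593544006), (0.23804141581058502, 0.07702937722206116), 9.906993865966797) [[0.41519999504089355, 0.1673000007867813], [0.4284000098705292, 0.09139999747276306], [0.6628999710083008, 0.13230000436306], [0.6496999859809875, 0.20819999277591705]]
hob ((0.5441040992736816, -0.13243117928504944), (0.05763116851449013, 0.23734308779239655), 76.23754119873047) [[0.421999990940094, -0.13220000267028809], [0.6524999737739563, -0.18870000541210175], [0.6661999821662903, -0.13269999623298645], [0.435699999332428, -0.07620000094175339]]
clock: 2.2
ee_pos: [0.3959, -0.0662, 0.2595]
eef_rot: [[0.891, 0.453, 0.001], [0.453, -0.891, 0.001], [0.001, -0.0, -1.0]]
ft_force: [0.2, -0.8, -0.2]
finger_gap: 0.0855
grasp_force: 0.0
[-1.66271797e-01  1.81832132e-02 -2.22778354e-01  1.32909885e+00
  6.73028576e-04  2.50500537e+00]
```

```bash
python3 -m jog '[[0,0,1,0.116,0.28,0,-1],[0,0,1,0.116,0.28,0,-1],[0,0,1,0.116,0.28,0,-1]]' >/dev/null
python3 -m jog '[[0,0,1,0.116,0.28,0,-1],[0,0,1,0.116,0.28,0,-1],[0,0,1,0.116,0.28,0,-1]]' 
python3 -m jog '[[0,0,1,0,0,0,-1],[0,0,1,0,0,0,-1],[0,0,1,0,0,0,-1]]' >/dev/null
python3 -m jog '[[0,0,1,0,0,0,-1],[0,0,1,0,0,0,-1],[0,0,1,0,0,0,-1]]' >/dev/null
python3 -m jog '[[0,0,1,0,0,0,-1],[0,0,1,0,0,0,-1],[0,0,1,0,0,0,-1]]' >/dev/null
python3 -m jog '[[0,0,0.443,0,0,0,-1],[0,0,0.443,0,0,0,-1],[0,0,0.443,0,0,0,-1]]'
python3 - <<'E'
from h import *
a=pic("side","pics/s1.png")
places(["guard_knob","guard_bar","guard_toe"],("side",))
print(env.get_state()['joint_pos'])
E
```

```text
clock: 2.95
ee_pos: [0.489, 0.1565, 0.2585]
eef_rot: [[0.052, 0.999, -0.0], [0.999, -0.052, 0.0], [0.0, -0.0, -1.0]]
ft_force: [-0.4, -0.7, 0.7]
finger_gap: 0.0857
grasp_force: 0.0
clock: 4.45
ee_pos: [0.4878, 0.1535, 0.2592]
eef_rot: [[-0.985, -0.17, -0.0], [-0.17, 0.985, -0.0], [0.0, -0.0, -1.0]]
ft_force: [-0.3, -0.3, -0.6]
finger_gap: 0.0855
grasp_force: 0.0
guard_knob side [(0.6, [0.4917, 0.1549, 0.1342]), (0.54, [0.5618, 0.1689, 0.1024])]
guard_bar side [(0.95, [0.5609, 0.168, 0.0999])]
guard_toe side [(0.89, [0.6288, 0.1808, 0.0149]), (0.23, [0.4884, 0.1565, 0.1353])]
[ 3.06154749e-01  2.09077495e-01 -1.01046589e-03  1.36077731e+00
 -1.29493095e-04  1.35351466e-01]
```

View pics/s1.png

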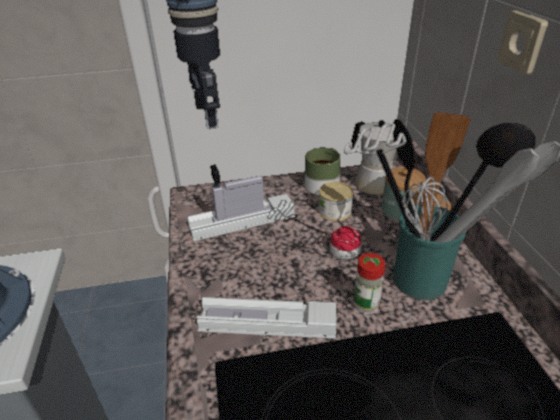

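The gripper, at (208,100), hangs above the knob at (214,173), turned as needed. I'll descend and grip the knob.

```bash
python3 -m jog '[[0,0,0,0.005,0.005,-0.1,-1],[0,0,0,0.005,0.005,-0.2,-1],[0,0,0,0.005,0.005,-0.27,-1],[0,0,0,0.005,0.005,-0.31,-1],[0,0,0,0.005,0.005,-0.333,-1],[0,0,0,0.005,0.005,-0.333,-1]]'  50
python3 -m jog '[[0,0,0,0,0,0,0.6],[0,0,0,0,0,0,0.6],[0,0,0,0,0,0,0.6],[0,0,0,0,0,0,0.6],[0,0,0,0,0,0,0.6],[0,0,0,0,0,0,0.6],[0,0,0,0,0,0,0.6],[0,0,0,0,0,0,0.6]]' 50
```

```text
clock: 5.4
ee_pos: [0.4895, 0.1564, 0.1259]
eef_rot: [[-0.985, -0.171, -0.001], [-0.171, 0.985, -0.0], [0.001, -0.0, -1.0]]
ft_force: [1.2, -0.5, 0.8]
finger_gap: 0.0856
grasp_force: 0.0
clock: 6.4
ee_pos: [0.4899, 0.1569, 0.1266]
eef_rot: [[-0.985, -0.172, 0.001], [-0.172, 0.985, 0.001], [-0.001, 0.001, -1.0]]
ft_force: [-1.5, 1.5, 6.4]
finger_gap: 0.0328
grasp_force: 51.8
```

```bash
python3 -m jog '[[0,0,0,0,0,0.01,0.6],[0,0,0,0,0,0.02,0.6],[0,0,0,0,0,0.03,0.6],[0,0,0,0,0,0.034,0.6],[0,0,0,0,0,0.034,0.6]]'
python3 - <<'E'
from h import *
pic("side","pics/s2.png")
places(["guard_knob","guard_bar"],("side",))
print(env.get_state()['ft_force'],env.get_state()['torque'])
E
```

```text
clock: 7.02
ee_pos: [0.4896, 0.1565, 0.1397]
eef_rot: [[-0.985, -0.171, 0.0], [-0.171, 0.985, -0.0], [-0.0, -0.0, -1.0]]
ft_force: [2.1, 2.3, -2.4]
finger_gap: 0.0329
grasp_force: 51.0
guard_knob side []
guard_bar side [(0.65, [0.5618, 0.1695, 0.1012])]
[ 1.3849928   1.37618872 -1.96902084] [ 0.50122952 -0.27617338  0.10421404]
```

```bash
python3 -m jog '[[0,0,0,-0.004,-0.0007,0,0.6],[0,0,0,-0.008,-0.0014,0,0.6],[0,0,0,-0.012,-0.0021,0,0.6],[0,0,0,-0.016,-0.0028,0,0.6]]'
python3 -m jog '[[0,0,0,-0.01,-0.0017,0,0.6],[0,0,0,-0.02,-0.0034,0,0.6],[0,0,0,-0.03,-0.0052,0,0.6],[0,0,0,-0.04,-0.007,0,0.6],[0,0,0,-0.05,-0.0087,0,0.6],[0,0,0,-0.058,-0.0101,0,0.6],[0,0,0,-0.058,-0.0101,0,0.6]]'
python3 - <<'E'
from h import *
env.read_camera("side");env.read_camera("top")
places(["guard_bar","guard_toe"])
E
```

```text
clock: 7.68
ee_pos: [0.4831, 0.1552, 0.1397]
eef_rot: [[-0.985, -0.171, 0.0], [-0.171, 0.985, -0.0], [-0.0, -0.0, -1.0]]
ft_force: [1.9, -0.7, -2.6]
finger_gap: 0.0332
grasp_force: 50.9
clock: 8.55
ee_pos: [0.4595, 0.1512, 0.1396]
eef_rot: [[-0.985, -0.171, -0.001], [-0.171, 0.985, -0.0], [0.001, -0.0, -1.0]]
ft_force: [0.1, -0.0, -2.5]
finger_gap: 0.0333
grasp_force: 50.9
guard_bar top []
guard_bar side [(0.71, [0.5345, 0.1626, 0.1019])]
guard_toe top [(0.6, [0.602, 0.1715, 0.0194])]
guard_toe side [(0.74, [0.5989, 0.1735, 0.0163])]
```

```bash
python3 -m jog '[[0,0,0,0,0,-0.007,0.6],[0,0,0,0,0,-0.007,0],[0,0,0,0,0,-0.007,-0.6],[0,0,0,0,0,-0.007,-1],[0,0,0,0,0,-0.007,-1],[0,0,0,0,0,0.06,-1],[0,0,0,0,0,0.125,-1],[0,0,0,0,0,0.125,-1]]'
python3 -m jog '[[0,0,0,0.08,0.014,0,-1],[0,0,0,0.155,0.027,0,-1],[0,0,0,0.155,0.027,0,-1]]'
python3 - <<'E'
from h import *
env.read_camera("side");env.read_camera("top")
places(["guard_bar","guard_toe","guard_knob"])
E
```

```text
clock: 9.85
ee_pos: [0.4612, 0.1517, 0.1914]
eef_rot: [[-0.985, -0.171, 0.003], [-0.171, 0.985, 0.001], [-0.004, 0.0, -1.0]]
ft_force: [0.4, -0.6, -1.3]
finger_gap: 0.0856
grasp_force: 0.0
clock: 10.22
ee_pos: [0.5233, 0.1623, 0.1883]
eef_rot: [[-0.985, -0.171, -0.001], [-0.171, 0.985, -0.0], [0.001, -0.0, -1.0]]
ft_force: [-0.9, -0.1, 0.2]
finger_gap: 0.0855
grasp_force: 0.0
guard_bar top [(0.83, [0.5322, 0.167, 0.1054])]
guard_bar side [(0.66, [0.5324, 0.1627, 0.1019])]
guard_toe top [(0.95, [0.5996, 0.1745, 0.0194]), (0.33, [0.7361, 0.0227, 0.0008])]
guard_toe side [(0.92, [0.5997, 0.1771, 0.0154])]
guard_knob top [(0.54, [0.4592, 0.1491, 0.1481])]
guard_knob side [(0.59, [0.4606, 0.1502, 0.1443])]
```

```bash
python3 -m jog '[[0,0,0,0,0,-0.1,-1],[0,0,0,0,0,-0.18,-1],[0,0,0,0,0,-0.22,-1],[0,0,0,0,0,-0.244,-1],[0,0,0,0,0,-0.244,-1]]'
python3 -m jog '[[0,0,0,0,0,0,1],[0,0,0,0,0,0,1],[0,0,0,0,0,0,1],[0,0,0,0,0,0,1],[0,0,0,0,0,0,1],[0,0,0,0,0,0,1],[0,0,0,0,0,0,1],[0,0,0,0,0,0,1],[0,0,0,0,0,0,1]]' 80
```

```text
clock: 11.25
ee_pos: [0.5218, 0.1621, 0.0919]
eef_rot: [[-0.985, -0.171, -0.0], [-0.171, 0.985, -0.0], [0.0, -0.0, -1.0]]
ft_force: [-0.6, 0.3, -0.0]
finger_gap: 0.0854
grasp_force: 0.0
clock: 12.38
ee_pos: [0.5222, 0.1623, 0.0925]
eef_rot: [[-0.985, -0.171, 0.0], [-0.171, 0.985, 0.0], [-0.001, 0.0, -1.0]]
ft_force: [-2.1, 0.5, 6.4]
finger_gap: 0.0104
grasp_force: 78.8
```

```bash
python3 -m jog '[[0,0,0,0,0,0.01,1],[0,0,0,0,0,0.02,1],[0,0,0,0,0,0.03,1],[0,0,0,0,0,0.04,1],[0,0,0,0,0,0.05,1]]'
python3 -m jog '[[0,0,0,0,0,0.04,1],[0,0,0,0,0,0.1,1],[0,0,0,0,0,0.16,1],[0,0,0,0,0,0.2,1],[0,0,0,0,0,0.2,1]]'
python3 - <<'E'
from h import *
pic("side","pics/s3.png");env.read_camera("top")
places(["guard_bar","guard_toe","guard_knob","guard_foot"])
print(env.get_state()["torque"])
E
```

```text
clock: 13.0
ee_pos: [0.5219, 0.162, 0.1122]
eef_rot: [[-0.985, -0.171, -0.0], [-0.171, 0.985, -0.0], [0.0, -0.0, -1.0]]
ft_force: [-0.9, -0.6, -7.1]
finger_gap: 0.0105
grasp_force: 77.9
clock: 13.62
ee_pos: [0.5227, 0.1623, 0.1932]
eef_rot: [[-0.985, -0.171, 0.002], [-0.171, 0.985, 0.001], [-0.002, 0.0, -1.0]]
ft_force: [0.2, 0.4, -8.3]
finger_gap: 0.0106
grasp_force: 78.4
guard_bar top [(0.79, [0.5368, 0.167, 0.2056])]
guard_bar side [(0.72, [0.5301, 0.1643, 0.2016])]
guard_toe top [(0.93, [0.5985, 0.1731, 0.1185])]
guard_toe side [(0.83, [0.6024, 0.1751, 0.1144])]
guard_knob top [(0.71, [0.46, 0.1455, 0.2373])]
guard_knob side [(0.67, [0.4625, 0.1488, 0.2341]), (0.65, [0.6, 0.1735, 0.1206])]
guard_foot top [(0.66, [0.5097, 0.1571, 0.1141])]
guard_foot side [(0.93, [0.5081, 0.1601, 0.1139])]
[ 0.03375379 -0.14042477 -0.04842685]
```

View pics/s3.png

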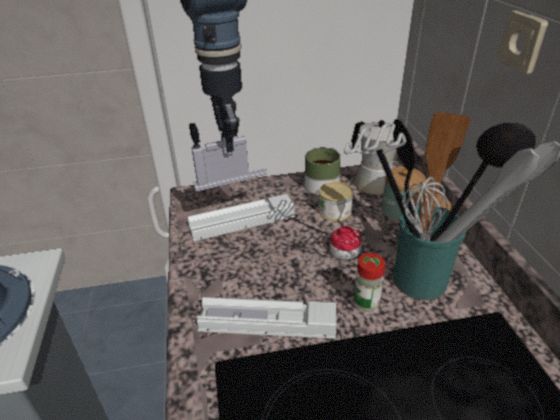

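The guard hangs level from the bar (around (222,160)), clear of the rail. Next I'll refine the position of the hob rail's centre line.

Run:
```python
from h import *
for i in range(3):
    env.read_camera("side");env.read_camera("top");places(["hob_rail_seat","hob_rail_hole"])
th=np.radians(-13.8);ex=np.array([np.cos(th),np.sin(th),0]);ey=np.array([-ex[1],ex[0],0]);S=np.array([.530,-.123,.014])
out=[]
for n in("top","side"):
    im=env.read_camera(n)
    c=env.camera_params(n);q=[(-130,45),(150,45),(150,-45),(-130,-45)]
    P=np.array([S+ex*a/1e3+ey*b/1e3 for a,b in q])
    uv=cv2.projectPoints(P,np.array(c["rvec"],float),np.array(c["tvec"],float),np.array(c["camera_matrix"]),None)[0].reshape(-1,2).astype(np.float32)
    d=np.array([[0,0],[784,0],[784,252],[0,252]],np.float32)
    o=cv2.warpPerspective(im,cv2.getPerspectiveTransform(uv,d),(784,252),flags=cv2.INTER_CUBIC)
    for a in range(0,252,14):
        cv2.line(o,(0,a),(6,a),(255,0,0),1)
    for a in(-14,0,14): cv2.line(o,(0,int(126-a*2.8)),(784,int(126-a*2.8)),(0,255,0),1)
    for a in(0,86,-48): cv2.line(o,(int((a+130)*2.8),0),(int((a+130)*2.8),252),(255,0,255),1)
    out.append(o)
cv2.imwrite("pics/r.png",np.vstack(out)[:,:,::-1])
```

```text
hob_rail_seat top []
hob_rail_seat side [(0.62, [0.528, -0.1195, 0.0112])]
hob_rail_hole top [(0.61, [0.4833, -0.1144, 0.0103])]
hob_rail_hole side [(0.69, [0.4841, -0.1103, 0.0102])]
hob_rail_seat top [(0.86, [0.5338, -0.1251, 0.0197])]
hob_rail_seat side []
hob_rail_hole top [(0.61, [0.4827, -0.1137, 0.0091])]
hob_rail_hole side [(0.65, [0.4814, -0.1109, 0.0084])]
hob_rail_seat top [(0.72, [0.5299, -0.127, 0.0203])]
hob_rail_seat side [(0.86, [0.5278, -0.1201, 0.0112])]
hob_rail_hole top [(0.74, [0.4818, -0.1103, 0.009])]
hob_rail_hole side [(0.74, [0.4844, -0.1119, 0.0086])]
```

View pics/r.png

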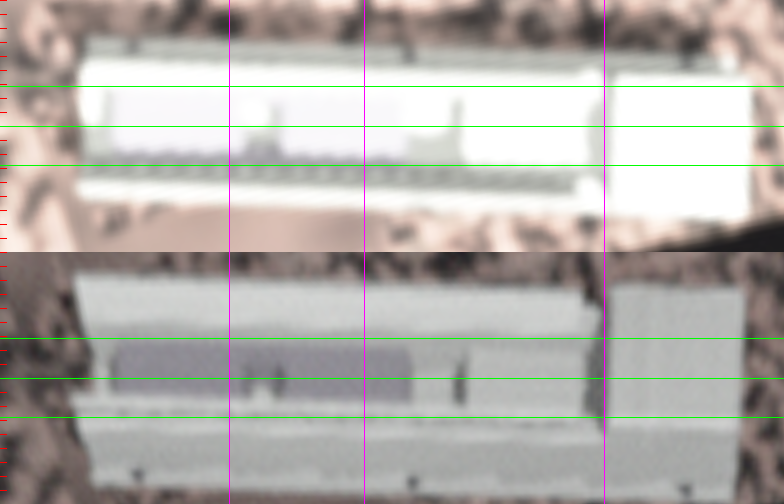

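In the rectified view, the hob rail tilts about 0.8° more than I assumed: its edges fall 8–10 px across 500–650 px. The bridge edge and rail end match the predicted seat to 1 mm, so I'm taking yaw −14.6° and the seat at (0.5297, −0.1237).

```bash
python3 -m jog '[[0,0,-0.1,0.002,-0.06,0,1],[0,0,-0.3,0.005,-0.18,0,1],[0,0,-0.5,0.01,-0.32,0,1],[0,0,-0.65,0.015,-0.46,0,1],[0,0,-0.78,0.02,-0.6,0,1],[0,0,-0.815,0.021,-0.68,0,1],[0,0,-0.815,0.021,-0.715,0,1],[0,0,-0.815,0.021,-0.715,0,1],[0,0,-0.815,0.021,-0.715,0,1]]'
python3 - <<'E'
from h import *
for i in range(2):
    env.read_camera("side");env.read_camera("top")
    places(["guard_toe","guard_knob","guard_foot"])
s=env.get_state();print(s["ee_pos"],s["eef_rot"][:,0],s["joint_pos"][5])
E
```

```text
clock: 16.25
ee_pos: [0.5304, -0.1229, 0.1921]
eef_rot: [[-0.968, 0.251, -0.0], [0.251, 0.968, 0.0], [0.0, 0.0, -1.0]]
ft_force: [0.1, 0.4, -6.4]
finger_gap: 0.0105
grasp_force: 78.6
guard_toe top [(0.96, [0.6075, -0.1458, 0.1164])]
guard_toe side [(0.84, [0.6047, -0.1415, 0.1164]), (0.65, [0.607, 0.1792, 0.024])]
guard_knob top [(0.66, [0.4674, -0.1112, 0.2332]), (0.46, [0.6094, 0.1761, 0.0248])]
guard_knob side [(0.66, [0.4703, -0.1071, 0.2318]), (0.65, [0.7254, -0.128, 0.0017])]
guard_foot top [(0.56, [0.5191, -0.1198, 0.1169])]
guard_foot side [(0.97, [0.5151, -0.122, 0.1139])]
guard_toe top [(0.78, [0.6066, -0.1446, 0.118])]
guard_toe side []
guard_knob top [(0.5, [0.4697, -0.1101, 0.2381])]
guard_knob side [(0.64, [0.4695, -0.1082, 0.2333])]
guard_foot top [(0.56, [0.5185, -0.1235, 0.1113])]
guard_foot side [(0.59, [0.5149, -0.1227, 0.1127])]
[ 0.53041583 -0.12389744  0.19206241] [-9.67756896e-01  2.51886061e-01  4.43312234e-05] 0.025225769064896045
```

```bash
python3 -m jog '[[0,0,0,0,0,-0.05,1],[0,0,0,0,0,-0.12,1],[0,0,0,0,0,-0.17,1],[0,0,0,0,0,-0.195,1],[0,0,0,0,0,-0.2,1],[0,0,0,0,0,-0.2,1]]'
python3 -m jog '[[0,0,0,0,0,-0.005,1],[0,0,0,0,0,-0.01,1],[0,0,0,0,0,-0.015,1],[0,0,0,0,0,-0.02,1],[0,0,0,0,0,-0.025,1]]'
python3 - <<'E'
from h import *
pic("side","pics/s4.png")
E
```

```text
clock: 17.8
ee_pos: [0.5309, -0.124, 0.1127]
eef_rot: [[-0.968, 0.252, 0.001], [0.252, 0.968, -0.0], [-0.001, -0.0, -1.0]]
ft_force: [-0.4, 0.3, -6.2]
finger_gap: 0.0104
grasp_force: 78.5
clock: 18.42
ee_pos: [0.5305, -0.1239, 0.102]
eef_rot: [[-0.968, 0.252, 0.0], [0.252, 0.968, -0.0], [-0.0, -0.0, -1.0]]
ft_force: [-0.2, -0.6, -6.7]
finger_gap: 0.0103
grasp_force: 78.7
```

View pics/s4.png

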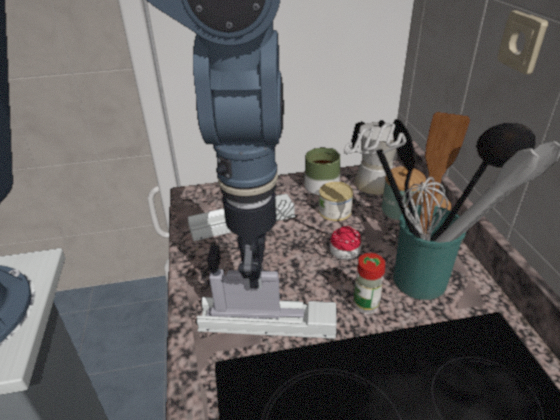

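The guard (around (250,290)) is over the channel, with its toe short of the bridge at (320,318). I'll lower it gently.

```bash
python3 -m jog '[[0,0,0,0,0,-0.004,1],[0,0,0,0,0,-0.008,1],[0,0,0,0,0,-0.012,1],[0,0,0,0,0,-0.015,1],[0,0,0,0,0,-0.015,1]]'
python3 -m jog '[[0,0,0,0,0,-0.003,1],[0,0,0,0,0,-0.006,1],[0,0,0,0,0,-0.006,1]]'
```

```text
clock: 19.1
ee_pos: [0.5305, -0.1239, 0.096]
eef_rot: [[-0.968, 0.252, 0.0], [0.252, 0.968, -0.0], [-0.0, -0.0, -1.0]]
ft_force: [0.4, 0.4, -5.3]
finger_gap: 0.0105
grasp_force: 78.7
clock: 19.48
ee_pos: [0.5304, -0.1239, 0.0936]
eef_rot: [[-0.968, 0.252, -0.0], [0.252, 0.968, -0.0], [0.0, -0.0, -1.0]]
ft_force: [0.8, -0.1, -4.2]
finger_gap: 0.0107
grasp_force: 78.8
```

```bash
python3 -m jog '[[0,0,0,0,0,-0.002,1],[0,0,0,0,0,-0.003,1],[0,0,0,0,0,-0.003,1]]'
python3 - <<'E'
from h import *
for i in range(3):
    env.read_camera("side");env.read_camera("top");places(["guard_knob","guard_foot"]);print(env.get_state()["ft_force"])
E
```

```text
clock: 19.85
ee_pos: [0.5306, -0.1239, 0.0926]
eef_rot: [[-0.968, 0.252, 0.0], [0.252, 0.968, -0.0], [-0.0, -0.0, -1.0]]
ft_force: [0.5, 0.6, -3.6]
finger_gap: 0.0105
grasp_force: 79.1
guard_knob top [(0.58, [0.4683, -0.1119, 0.1448])]
guard_knob side [(0.89, [0.469, -0.109, 0.1426])]
guard_foot top [(0.61, [0.5163, -0.1249, 0.013]), (0.53, [0.7275, -0.1293, 0.0012])]
guard_foot side [(0.9, [0.5161, -0.1233, 0.015])]
[ 1.60990859 -0.808848   -2.32978485]
guard_knob top [(0.53, [0.4705, -0.1132, 0.1482])]
guard_knob side [(0.62, [0.4697, -0.1086, 0.1466])]
guard_foot top [(0.96, [0.5162, -0.1204, 0.0149])]
guard_foot side [(0.84, [0.5154, -0.1235, 0.0131])]
[ 1.68158235 -0.60331497 -2.22012001]
guard_knob top [(0.49, [0.4696, -0.1145, 0.1486]), (0.25, [0.5444, 0.1639, 0.0134])]
guard_knob side [(0.64, [0.4706, -0.1097, 0.1452])]
guard_foot top []
guard_foot side [(0.56, [0.516, -0.1202, 0.0122])]
[ 1.89936433 -0.11112269 -2.05114793]
```

```bash
python3 -m jog '[[0,0,0,0,0,0,1],[0,0,0,0,0,0,1],[0,0,0,0.005,-0.0013,0,1],[0,0,0,0.01,-0.0026,0,1],[0,0,0,0.015,-0.0039,0,1],[0,0,0,0.02,-0.0052,0,1]]' 30
python3 -m jog '[[0,0,0,0.004,-0.001,0,1],[0,0,0,0.008,-0.0021,0,1]]'
python3 - <<'E'
from h import *
env.read_camera("side");env.read_camera("top");places(["guard_knob","guard_foot"]);print(env.get_state()["ft_force"])
E
```

```text
clock: 21.5
ee_pos: [0.5366, -0.1255, 0.0924]
eef_rot: [[-0.968, 0.252, -0.003], [0.252, 0.968, 0.001], [0.003, -0.0, -1.0]]
ft_force: [-5.9, 2.7, 6.3]
finger_gap: 0.0106
grasp_force: 80.4
clock: 21.75
ee_pos: [0.5398, -0.1264, 0.0924]
eef_rot: [[-0.968, 0.252, -0.003], [0.252, 0.968, 0.001], [0.003, -0.0, -1.0]]
ft_force: [-4.9, 1.6, 5.8]
finger_gap: 0.0102
grasp_force: 80.4
guard_knob top [(0.69, [0.4801, -0.1157, 0.1479])]
guard_knob side [(0.75, [0.4778, -0.1125, 0.1427])]
guard_foot top [(0.95, [0.5243, -0.125, 0.0171])]
guard_foot side [(0.94, [0.5264, -0.1252, 0.0116]), (0.3, [0.55, -0.131, 0.104])]
[-4.7295353   2.06730994  4.5372794 ]
```

```bash
for i in 1; do python3 -m jog '[[0,0,0,0.003,-0.0008,0.001,1],[0,0,0,0.007,-0.0018,0.001,1],[0,0,0,0.011,-0.0029,0.001,1]]'; done | grep -E "clock|ee_pos|ft_f"
python3 -m jog '[[0,0,0,0.004,-0.001,0,1],[0,0,0,0.008,-0.0021,0,1]]'| grep -E "clock|ee_pos|ft_f"
python3 - <<'E'
from h import *
env.read_camera("side");env.read_camera("top");places(["guard_knob","guard_foot"]);print(env.get_state()["ft_force"])
E
```

```text
clock: 22.42
ee_pos: [0.5458, -0.1279, 0.0925]
ft_force: [-1.7, 0.5, -3.7]
clock: 22.68
ee_pos: [0.5494, -0.1288, 0.0926]
ft_force: [-1.2, -0.1, -4.4]
guard_knob top [(0.45, [0.4874, -0.1164, 0.1494])]
guard_knob side [(0.83, [0.4905, -0.114, 0.1458]), (0.71, [0.5362, -0.1243, 0.0126])]
guard_foot top [(0.96, [0.5355, -0.1263, 0.0146]), (0.18, [0.625, -0.1509, 0.0174])]
guard_foot side [(0.62, [0.5328, -0.126, 0.0149])]
[-0.07959237  0.63063217 -4.74937393]
```

```bash
python3 -m jog '[[0,0,0,0.004,-0.001,0,1],[0,0,0,0.008,-0.0021,0,1],[0,0,0,0.012,-0.0031,0,1]]'| grep -E "clock|ee_pos|ft_f"
python3 - <<'E'
from h import *
env.read_camera("side");places(["guard_knob","guard_foot"],["side"]);print(env.get_state()["ft_force"])
E
```

```text
clock: 23.35
ee_pos: [0.5542, -0.1301, 0.0928]
ft_force: [-0.8, -0.7, -7.3]
guard_knob side [(0.75, [0.4928, -0.1119, 0.1353])]
guard_foot side [(0.67, [0.5383, -0.1269, 0.0144])]
[ 2.82299199e-02  1.53418849e-03 -6.08077560e+00]
```

```bash
python3 -m jog '[[0,0,0,0.004,-0.001,0,1],[0,0,0,0.008,-0.0021,0,1]]'| grep -E "clock|ee_pos|ft_f"
python3 - <<'E'
from h import *
env.read_camera("side");places(["guard_knob","guard_foot"],["side"]);print(env.get_state()["ft_force"])
E
```

```text
clock: 23.75
ee_pos: [0.5572, -0.1308, 0.0928]
ft_force: [-1.6, -0.0, -7.7]
guard_knob side [(0.74, [0.495, -0.1162, 0.1363])]
guard_foot side [(0.73, [0.5409, -0.1283, 0.0107]), (0.72, [0.4809, -0.1119, 0.0081])]
[-0.64251877  0.78445535 -5.90316471]
```

The pin has dropped: the knob is at z ≈ 0.136 and the spring load has gone from the wrist force. I'll push about 1.6 mm more as a gentle check, then ease down.

```bash
python3 -m jog '[[0,0,0,0.002,-0.0005,0,1],[0,0,0,0.004,-0.001,0,1],[0,0,0,0.004,-0.001,-0.001,1],[0,0,0,0.004,-0.001,-0.002,1]]'
python3 - <<'E'
from h import *
pic("side","pics/s5.png");env.read_camera("top");places(["guard_knob","guard_foot","guard_bar","guard_toe"]);print(env.get_state()["ft_force"])
E
```

```text
clock: 24.4
ee_pos: [0.5575, -0.1309, 0.0925]
eef_rot: [[-0.968, 0.252, -0.002], [0.252, 0.968, 0.0], [0.002, -0.0, -1.0]]
ft_force: [-9.7, 2.4, 5.3]
finger_gap: 0.0103
grasp_force: 80.3
guard_knob top [(0.51, [0.4965, -0.1209, 0.1376])]
guard_knob side [(0.67, [0.4984, -0.1185, 0.1359])]
guard_foot top [(0.63, [0.5449, -0.1274, 0.0168])]
guard_foot side [(0.92, [0.5419, -0.1297, 0.0142]), (0.33, [0.7512, 0.1582, -0.0052])]
guard_bar top [(0.76, [0.5693, -0.1328, 0.1073])]
guard_bar side [(0.88, [0.5692, -0.1313, 0.1019])]
guard_toe top [(0.54, [0.7313, 0.0244, -0.0014])]
guard_toe side []
[-9.24356935  2.11390255  2.19109189]
```

View pics/s5.png

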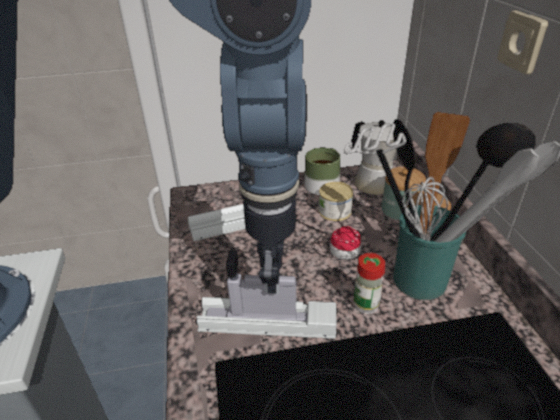

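The knob sits lower now, at (233,265), the toe is under the bridge at (320,318), and the guard is stopped with about 9 N. I'll ease back, let go and withdraw upward.

```bash
python3 -m jog '[[0,0,0,-0.004,0.001,0,1],[0,0,0,-0.004,0.001,0,1],[0,0,0,-0.004,0.001,0,0.5],[0,0,0,-0.004,0.001,0,-0.2],[0,0,0,-0.004,0.001,0,-1],[0,0,0,-0.004,0.001,0,-1],[0,0,0,-0.004,0.001,0,-1],[0,0,0,-0.004,0.001,0,-1]]'
python3 -m jog '[[0,0,0,0,0,0.04,-1],[0,0,0,0,0,0.1,-1],[0,0,0,0,0,0.2,-1],[0,0,0,0,0,0.3,-1],[0,0,0,0,0,0.38,-1],[0,0,0,0,0,0.38,-1],[0,0,0,0,0,0.38,-1]]'
python3 - <<'E'
from h import *
a=env.read_camera("top");b=pic("side","pics/s6.png")
for i in range(2):
    places(["guard_knob","guard_foot","guard_toe","guard_bar"]);env.read_camera("top");env.read_camera("side")
places(["timer","tin","spice_jar"])
E
```

```text
clock: 25.9
ee_pos: [0.5573, -0.1309, 0.0921]
eef_rot: [[-0.968, 0.252, 0.0], [0.252, 0.968, -0.0], [-0.0, -0.0, -1.0]]
ft_force: [-0.6, 0.1, 0.0]
finger_gap: 0.0854
grasp_force: 0.0
clock: 26.78
ee_pos: [0.5571, -0.1308, 0.2443]
eef_rot: [[-0.968, 0.252, 0.0], [0.252, 0.968, -0.0], [-0.0, -0.0, -1.0]]
ft_force: [-0.3, -1.3, -0.1]
finger_gap: 0.0854
grasp_force: 0.0
guard_knob top [(0.59, [0.4968, -0.1177, 0.1382])]
guard_knob side [(0.68, [0.4963, -0.1191, 0.1364])]
guard_foot top [(0.66, [0.5433, -0.1301, 0.0148])]
guard_foot side [(0.66, [0.5425, -0.1301, 0.0129])]
guard_toe top []
guard_toe side [(0.97, [0.6327, -0.1481, 0.0158])]
guard_bar top [(0.85, [0.5687, -0.1309, 0.1064])]
guard_bar side [(0.57, [0.5658, -0.1351, 0.1004])]
guard_knob top [(0.66, [0.4954, -0.1204, 0.1349])]
guard_knob side [(0.56, [0.4981, -0.118, 0.138]), (0.54, [0.5283, -0.1191, 0.0109])]
guard_foot top [(0.82, [0.546, -0.1302, 0.0173])]
guard_foot side [(0.73, [0.4953, -0.1151, 0.1372]), (0.59, [0.5402, -0.1308, 0.012])]
guard_toe top []
guard_toe side [(0.63, [0.6336, -0.1533, 0.0162]), (0.3, [0.5275, -0.1231, 0.0124])]
guard_bar top [(0.64, [0.5685, -0.1299, 0.1084])]
guard_bar side [(0.59, [0.5651, -0.134, 0.1001])]
timer top [(0.75, [0.737, 0.0259, 0.0011])]
timer side [(0.74, [0.5679, -0.1315, 0.1005]), (0.69, [0.732, 0.0229, -0.0019])]
tin top [(0.93, [0.7507, 0.1597, 0.003]), (0.68, [0.6094, 0.1795, 0.0253])]
tin side [(0.76, [0.7529, 0.1607, -0.0038])]
spice_jar top [(0.65, [0.7241, -0.1259, -0.0001])]
spice_jar side [(0.97, [0.7268, -0.1309, -0.0001]), (0.19, [0.4788, -0.1114, 0.0115])]
```

View pics/s6.png

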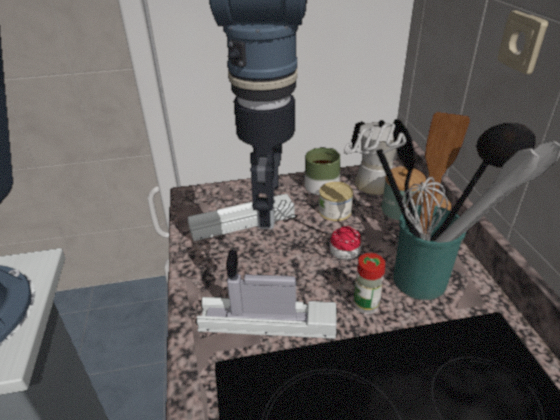

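The guard sits upright in the hob rail (knob at (232,263), toe under the bridge at (320,318)). The pin is down (knob z ≈ 0.137), the gripper is clear and the things around haven't moved.

```bash
python3 -c "
from plant import env;print(env.sign_off())"
```

```text
the job is handed in; nothing more can be done
None
```

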